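Hang the setting gauge from the drawer on its hook

ROBOT

A 7-joint arm with a two-finger parallel gripper is mounted at the origin on the work surface. World frame = base frame: x ahead of the robot, y to its left, z up, the work surface at z = 0. Lengths are in m, angles in rad, forces in N, time in s.
With the tool pointing down it reaches from about 0.4 to 0.85 m from the base axis. Payload 10.4 kg.
Tool frame: the origin (TCP) lies on the centre line of the jaws, within the pads' length; the fingertips stand 11 mm ahead of it and the grasp point (between the pads) lies 8 mm behind it; z points along the fingers, y is the line along which they close (so a half turn about z gives the same grasp; the last joint's range is limited). The gripper opens to 87 mm and grips with 3 to 60 N. Pads are 19 mm wide; open, the fingers measure 117 mm over their backs; the gripper's body (75 mm by 190 mm) begins 51 mm behind the grasp point.
Start: joints at [-1.299, 0.332, -0.065, 1.46, 0.022, 1.35, -0.088], TCP at [0.182, 0.598, 0.213] pointing down, gripper open.
Joint ranges: [-2.6, 2.6], [-0.5, 2.12], [-1.47, 1.34], [0.16, 2.42], [-1.27, 4.41], [0.06, 2.06], [-2.6, 2.6]. Speed limits (rad/s): [2.22, 2.22, 2.79, 2.79, 3.14, 3.14, 3.14].

INTERFACE

Orientations are given as a unit quaternion [x, y, z, w].
In Python, from bench import r gives the robot as it stands.
- The arm moves only by the shell command python3 -m pendant 'ROWS' [OPENING] [FORCE]. ROWS is JSON, a list of rows, each a list of 4 numbers: the shift along the tool's x, y, z in m, then the turn about the tool's z in rad. A call has 1 to 8 rows; each row shifts and turns the commanded pose from where the row before left it, along the tool's axes as they then stand; what a row does not reach is not made up. A row lasts 1/12 s, in which the tool goes at most 41.7 mm and 7.16 degrees, less where a joint would pass 70% of its speed; a pose out of reach is approached as far as the arm can. A call with a gripper value outside its range is refused whole. OPENING is the opening, from 0 (shut) to 1 (fully open), set as the call begins (- or left out, the last holds). The fingers move at their own pace and stop on an object; FORCE is the grip in N (left out, the last holds). Time passes only in rows, so rows that do not move let the fingers close. It gives the time, the measured TCP pose, the force, the opening and the grip force at its end, in the units of the state.
- r.read_state(): the state, without advancing time (a new reading comes with each control period).
- r.camera(name): name is "side" or "top" or "wrist"; returns a dict with "img" (400x640x3 uint8, red, green, blue), "camera_matrix" (3x3 intrinsics, pixels), "xyz" and "attitude" of the camera in the world. Camera axes: x right, y down, z forward; pixel columns grow to the right and rows downward; lengths in m; the calibration is good to about 2 mm. A picture is of the moment at which its call begins. There is no depth.
- r.close_job(): hands the job in; it is judged then, once.
Trained networks look in the newest picture that a camera, given by its name, has taken for a name from the list of things; names that differ only in an ending like _2 or _b are one class to them, and where a whole thing is asked for, a point or a joint stands for the part that bears it (a point fixed in the world has none). Each returns a list of dicts, best first, with "score" (0 to 1); they miss things now and then, are a little off and sometimes report something else, mostly with a low value. They report only what shows in the picture. A call takes as long as a camera call. They do not tell look-alikes from the thing itself.
- r.outline_of(thing, camera): "mask" (400x640 bool, what is visible of it) and "bbox" ([centre column, centre row, width, height] in pixels, round what is visible of it).
The state is a dict: "time": time; "joint_positions": joint angles; "joint_vel": joint speeds; "joint_torque": joint torques, N m; "ee_pos": TCP position; "eef_rot": TCP orientation; "ft_force": force on the tool from outside, world axes, zero at the start; "torque": the same for the moment, N m; "width": finger opening in m; "grip_force": force on a finger pad.
Only numpy, scipy, OpenCV 4.12 (cv2) and the standard library are available. Lean on these libraries where they do the work, as an engineer would, in place of code of your own. Each camera call takes 0.05 s, during which the arm holds its last target. There are 200 camera calls.

TASK

Pull the bench chest's drawer open by its handle, take out the wooden setting gauge standing in it, and hang the gauge by its eye on the hook of the steel stand, upright, with the graduated metal face pointing outward, away from the stand's post. Leave the glue jar and the wood offcut on the bench where they are.

Things in the scene. Friction and masses are not known exactly. Their poses are not given: they have to be found in the camera images.
- drawer (a joint): the chest's drawer: 0 shut, grows as it is pulled out, m, stop at 0.16. Starts 0 to 0.012 open; about 1 N of friction; stays where left. Inner width 274 mm; front panel 15 mm thick, top edge at world z 0.166; side walls 60 mm high; inner floor at z 0.022. At about 0.13 open or more the gauge can be lifted straight up past the chest. A stone and a wood block lie along its two sides
- drawer_handle (a point): middle of the level steel bar handle on the drawer front: along this point's y, 130 mm long, 11 mm thick, height 0.145, its centre line 42 mm in front of the panel (36 mm free behind the bar; 9 mm posts at 58 mm either side of the middle). Pull it along this point's -x, horizontally
- chest_edge (a point): middle of the front edge of the fixed wooden bench chest's closed top, at world z 0.18, just behind the drawer's front panel. Same axes as the chest: -x is the way the drawer comes out. The chest is 260 (x) x 320 (y) x 180 mm high; its top covers the shut drawer
- gauge_center (a point): middle of the wooden setting gauge (about 0.2 kg), half-way up, 62 mm above its underside. It stands upright and loose in the drawer, turned any way about z, 50 to 80 mm behind the front panel's inner face: a plate 64 mm wide (own y), 14 mm thick (own x), 124 mm high on a wider foot. Own -x is the front, with the graduated metal face (dark marks); the back is bare wood
- gauge_eye (a point): peak of the gauge's hanging eye at mid thickness, 22 mm above gauge_center. The eye goes through the plate along x, 36 mm wide, 50 to 84 mm above the underside, its top gabled. Above it the plate is solid for 40 mm to the top edge: grip there, across the 14 mm. The foot, 14 mm high, reaches 26 mm to the front (64 mm wide) and 33 mm to the back (40 mm wide)
- gauge_front (a point): a point in the air 60 mm straight out from the middle of the gauge in front of its graduated face (along the gauge's -x from gauge_center): it shows which way the face looks
- hook_stand: fixed steel stand: round foot 100 mm across and 14 mm high, upright post 16 mm thick up to z 0.206, one hook. Origin at the centre of its underside on the bench. The hook points along the stand's -x: an 8 mm thick bar that leaves the post at height 0.200, runs outward sinking slightly to 0.194 at 75 to 87 mm from the post's axis, then turns up to its tip
- hook_seat (a point): the place on the hook's bar where the gauge should hang: on the bar's centre line, 65 mm from the post's axis, height 0.195. With the gauge hung here its eye peak is about 5 mm above this point. Same axes as the stand (-x is outward)
- hook_tip (a point): centre of the hook's upturned end, 100 mm from the post's axis, height 0.208. Same axes as the stand. The whole hook lies between z 0.190 and 0.212, so the eye, 34 mm high, can pass over the tip in a level straight line towards the post
- glue_jar: closed jar 64 mm across, 85 mm high, standing on the bench; origin at the centre of its underside; leave it alone
- offcut: loose piece of wood 140 x 45 x 20 mm lying flat on the bench; origin at the centre of its underside; leave it alone
There are look-alikes about, which are no part of the job. Of the things that look like the hook_stand, take the one that is farthest to the robot's left at the start.

How it is judged:
On the way, in this order (a step that is already met when the one before it is completed fails the run):
1. the drawer is pulled at least 0.10 m open (value of joint drawer above 0.1 m), for 0.2 s.
2. the gauge is lifted out: its middle is above 0.15 m (height (world z) of gauge_center above 0.15 m), for 0.2 s.
At the end, for the whole second after the job is handed in: the gauge hangs at rest by its eye on the hook's bar: eye peak 30 to 98 mm from the post's axis, within 15 mm of the bar sideways, height 0.185 to 0.215; upright within 0.25 rad, graduated face outward along the hook within 0.45 rad. The drawer may be open or shut (x of gauge_eye in the frame of hook_stand between -0.098 and -0.03 m and y of gauge_eye in the frame of hook_stand between -0.015 and 0.015 m and height (world z) of gauge_eye between 0.185 and 0.215 m and x of gauge_front in the frame of hook_stand below -0.075 m and angle between the x axis of gauge_center and the x axis of hook_stand, either way round below 0.45 rad and angle between gauge_center's own z axis and vertical below 0.25 rad and contact force between gauge and hook_stand above 0.5 N and linear speed of gauge below 0.03 m/s and angular speed of gauge below 0.3 rad/s); the robot touches nothing.
It fails at once if the glue jar is moved more than 50 mm or tipped (distance of glue_jar from where it was at the start of the episode above 0.05 m or angle between glue_jar's own z axis and vertical above 0.5 rad).
It fails at once if the offcut is moved more than 50 mm or tipped (distance of offcut from where it was at the start of the episode above 0.05 m or angle between offcut's own z axis and vertical above 0.5 rad).
It also fails if it takes over 58 s, if anything falls off the work surface, if the arm or the gripper's body presses on something with over 40 N, if the wrist force passes 120 N, or if a joint passes its speed limit or range.

## Working session

There is one attempt and no reset: what is moved stays moved. The work goes in short steps, Python scripts to look and compute and a shell command to move; the robot and the scene stay as the last step left them, time stands still between calls to the robot, and variables do not carry over. Pictures are saved under pics/ and viewed, at most 10 in all, crops included, and the job is handed in when it is done.

```bash
ls; mkdir -p pics
cat > h.py <<'E'
import numpy as np,cv2
from bench import r
from scipy.spatial.transform import Rotation as R
def cam(n):
    c=r.camera(n);return c
def att(c):
    a=np.array(c["attitude"],float)
    return a if a.shape==(3,3) else R.from_quat(a).as_matrix()
def ray(c,u,v):
    d=np.linalg.inv(np.array(c["camera_matrix"]))@np.array([u,v,1.])
    return np.array(c["xyz"],float),att(c)@d
def onz(c,u,v,z):
    o,d=ray(c,u,v);return o+d*(z-o[2])/d[2]
def proj(c,p):
    q=np.array(c["camera_matrix"])@(att(c).T@(np.array(p)-np.array(c["xyz"])));return q[:2]/q[2]
def tri(c1,p1,c2,p2):
    o1,d1=ray(c1,*p1);o2,d2=ray(c2,*p2)
    s=np.linalg.lstsq(np.c_[d1,-d2],o2-o1,rcond=None)[0]
    a=o1+d1*s[0];b=o2+d2*s[1];return (a+b)/2,np.linalg.norm(a-b)
def save(n,c): cv2.imwrite(n,c["img"][...,::-1])
E
python3 - <<'E'
from h import *
import pickle
s=r.read_state();print({k:np.round(v,3) for k,v in s.items()})
for n in("top","side"):
    c=cam(n);save(f"pics/{n}0.png",c);pickle.dump(c,open(n+"0.pkl","wb"));print(n,np.round(c["xyz"],3),np.round(c["attitude"],3),np.round(c["camera_matrix"],1).tolist())
    for t in("drawer_handle","gauge_center","hook_stand","glue_jar","offcut"):
        for o in r.outline_of(t,n)[:4]:
            print(t,round(o["score"],2),np.round(o["bbox"],0))
E
```

```text
pics
{'time': np.float64(0.0), 'joint_positions': array([-1.299,  0.333, -0.065,  1.461,  0.022,  1.35 , -0.089]), 'joint_vel': array([ 0.   ,  0.001,  0.   , -0.001, -0.001, -0.002, -0.001]), 'joint_torque': array([-2.0000e-03, -6.2325e+01,  2.4000e-02, -3.8991e+01, -6.1000e-02,
        4.0000e-02,  0.0000e+00]), 'ee_pos': array([0.181, 0.598, 0.212]), 'eef_rot': array([ 0.147,  0.989, -0.001, -0.   ]), 'ft_force': array([-0.233, -0.841, -1.338]), 'torque': array([-0.028, -0.014,  0.058]), 'grip_force': np.float64(0.0), 'width': np.float64(0.087)}
top [ 0.39  -0.282  1.174] [-0.701  0.707 -0.07   0.062] [[363.9, 0.0, 324.2], [0.0, 363.9, 201.3], [0.0, 0.0, 1.0]]
drawer_handle 0.9 [162. 191. 124.  35.]
drawer_handle 0.73 [162. 182.  19.   6.]
drawer_handle 0.53 [317. 184.  20.  20.]
hook_stand 0.79 [484. 265.  53.  35.]
hook_stand 0.56 [328. 252.  49.  37.]
glue_jar 0.81 [317. 182.  22.  21.]
offcut 0.89 [287. 211.  18.  43.]
side [-0.005  0.403  1.283] [-0.347  0.877 -0.311  0.117] [[422.7, 0.0, 323.8], [0.0, 422.7, 198.4], [0.0, 0.0, 1.0]]
drawer_handle 0.63 [209. 294.  85.  98.]
gauge_center 0.51 [312. 208.  18.  28.]
hook_stand 0.85 [364. 223.  30.  46.]
hook_stand 0.58 [445. 163.  27.  48.]
glue_jar 0.78 [314. 209.  21.  24.]
offcut 0.77 [311. 242.  30.  29.]
```

Run:
```python
import cv2,numpy as np
a=cv2.imread("pics/top0.png");b=cv2.imread("pics/side0.png")
cv2.imwrite("pics/v1.png",cv2.resize(a,(800,500)))
cv2.imwrite("pics/v2.png",cv2.resize(b,(800,500)))
```

```text
(no output)
```

View pics/v1.png

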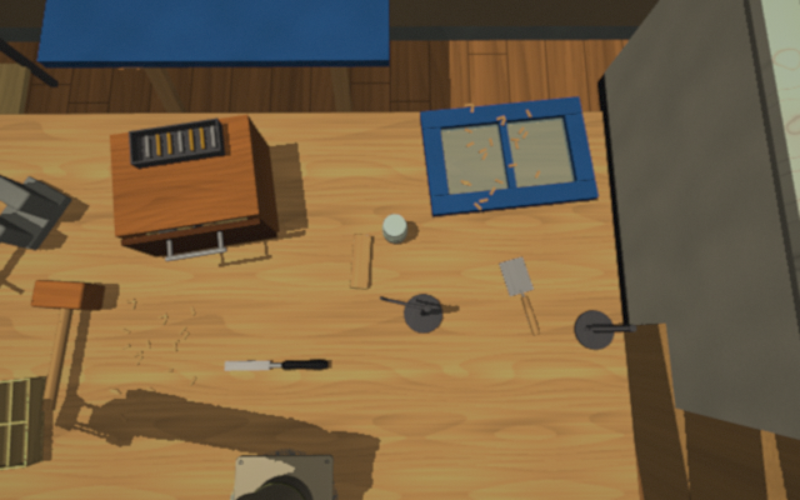

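View pics/v2.png

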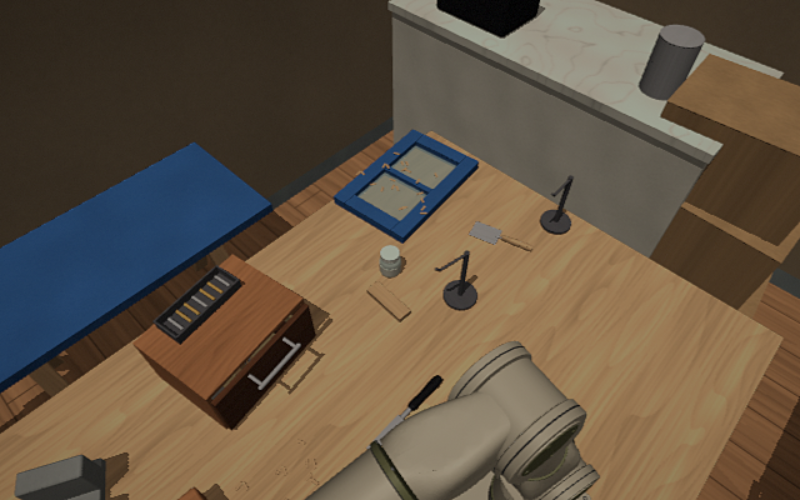

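Top view: chest at (190,185) with its bar handle at (195,245) and a tool tray on top. Jar is at (395,228) and offcut at (361,261). There are two stands, with feet at (423,313) and (594,329). In the side view they are at (460,294) and (556,221).

The robot's left is image left in the top view, so the stand at (423,313) should be the one meant. I'll measure it and check that in an enlarged crop.

```bash
cat > m1.py <<'E'
from h import *
import pickle
T=pickle.load(open("top0.pkl","rb"));S=pickle.load(open("side0.pkl","rb"))
np.set_printoptions(precision=3,suppress=True)
print("proj TCP,origin top",proj(T,[.182,.598,.213]),proj(T,[0,0,0]),"side",proj(S,[0,0,0]))
for u,v in((338,250),(475,263),(316,182),(289,209)): print("top z=.01",u,v,onz(T,u,v,.01))
for u,v in((368,236),(445,177),(312,213),(310,240)): print("side z=.01",u,v,onz(S,u,v,.01))
a=T["img"][130:300,230:420];b=S["img"][150:270,280:440]
a=cv2.resize(a,None,fx=3,fy=3,interpolation=3);b=cv2.resize(b,None,fx=3,fy=3)
cc=np.zeros((510,800,3),np.uint8)
A=cv2.resize(T["img"][160:300,70:230],(400,350),interpolation=3);B=cv2.resize(T["img"][215:290,290:370],(400,375),interpolation=3)
C=cv2.resize(S["img"][190:250,340:390],(200,240),interpolation=3)
cc=np.zeros((600,800,3),np.uint8);cc[:350,:400]=A;cc[:375,400:]=B;
cc[350:,:400]=cv2.resize(S["img"][190:260,335:447],(400,250),interpolation=3)
cc[375:,400:]=cv2.resize(S["img"][240:350,100:295],(400,225),interpolation=3)
cv2.imwrite("pics/v3.png",cc[...,::-1])
E
python3 m1.py
```

```text
proj TCP,origin top [-37.15  359.578] [225.87  405.035] side [415.573 401.924]
top z=.01 338 250 [ 0.452 -0.339  0.01 ]
top z=.01 475 263 [ 0.408 -0.773  0.01 ]
top z=.01 316 182 [ 0.675 -0.27   0.01 ]
top z=.01 289 209 [ 0.585 -0.182  0.01 ]
side z=.01 368 236 [ 0.448 -0.336  0.01 ]
side z=.01 445 177 [ 0.403 -0.772  0.01 ]
side z=.01 312 213 [ 0.667 -0.272  0.01 ]
side z=.01 310 240 [ 0.589 -0.18   0.01 ]
```

View pics/v3.png

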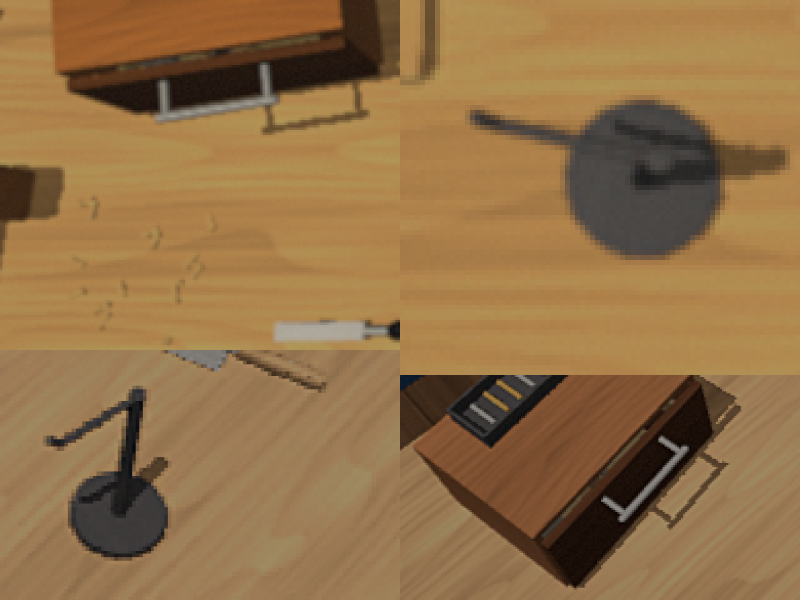

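The top-left panel shows the handle ends at about (133,207) and (179,200). The hook stand's foot is at (339,251) and its hook tip at (305,239), so the hook points left (+y) and slightly forward. The stands lie at y = -0.34 and y = -0.77, so y = -0.34 is the leftmost and the target.

```bash
cat > m2.py <<'E'
from h import *
import pickle
T=pickle.load(open("top0.pkl","rb"));S=pickle.load(open("side0.pkl","rb"))
np.set_printoptions(precision=4,suppress=True)
a=onz(T,133.2,207.2,.145);b=onz(T,179.2,199.6,.145);print("handle top",a,b,np.linalg.norm(a-b),(a+b)/2)
a2=onz(S,208.2,309.3,.145);b2=onz(S,239.4,276.6,.145);print("handle side",a2,b2,np.linalg.norm(a2-b2),(a2+b2)/2)
d=(b-a)[:2];print("bar dir deg",np.degrees(np.arctan2(d[1],d[0])))
d=(b2-a2)[:2];print("bar dir deg side",np.degrees(np.arctan2(d[1],d[0])))
t1=onz(T,305,238.6,.208);f=onz(T,339,251,.007);print("tip",t1,"foot",f,t1-f,np.linalg.norm((t1-f)[:2]))
t2=onz(S,335+52/3.571,190+92/3.571,.208);f2=onz(S,335+118/3.571,190+163/3.571,.014);print("side tip",t2,"foot",f2,t2-f2,np.linalg.norm((t2-f2)[:2]))
s=r.read_state();M=R.from_quat(s["eef_rot"]).as_matrix();print(M,s["ee_pos"])
# mask-based stand outline fits
for n,c in(("top",T),("side",S)):
    c=cam(n)
    for t in("drawer_handle","hook_stand"):
        for o in r.outline_of(t,n):
            ys,xs=np.nonzero(o["mask"]);print(n,t,round(o["score"],2),np.round(o["bbox"]),len(xs),xs.min(),xs.max(),ys.min(),ys.max())
E
python3 m2.py
```

```text
handle top [0.5713 0.25   0.145 ] [0.5925 0.1208 0.145 ] 0.1309506702508381 [0.5819 0.1854 0.145 ]
handle side [0.5728 0.2489 0.145 ] [0.5886 0.1211 0.145 ] 0.12880579311140636 [0.5807 0.185  0.145 ]
bar dir deg -80.69640759697182
bar dir deg side -82.92643640678983
tip [ 0.4725 -0.2424  0.208 ] foot [ 0.4493 -0.3424  0.007 ] [0.0232 0.1    0.201 ] 0.10261743485634792
side tip [ 0.469  -0.2404  0.208 ] foot [ 0.4479 -0.335   0.014 ] [0.0211 0.0946 0.194 ] 0.09694046396520833
[[-0.9569  0.2906  0.    ]
 [ 0.2906  0.9569  0.0001]
 [ 0.      0.0001 -1.    ]] [0.1816 0.598  0.2128]
top drawer_handle 0.82 [160. 194. 124.  31.] 2176 98 220 176 208
top hook_stand 0.82 [484. 264.  48.  33.] 896 459 508 248 279
top hook_stand 0.66 [329. 253.  52.  34.] 840 305 354 235 266
side drawer_handle 0.87 [210. 293.  84. 100.] 2904 169 251 243 342
side hook_stand 0.96 [365. 224.  26.  44.] 700 349 381 202 247
side hook_stand 0.72 [447. 162.  28.  50.] 592 432 458 140 187
```

```bash
cat > go.py <<'E'
import sys
from h import *
np.set_printoptions(precision=4,suppress=True)
x,y,z,yaw=map(float,sys.argv[1:5]) # yaw: wanted world angle of tool y, deg
s=r.read_state();M=R.from_quat(s["eef_rot"]).as_matrix();p=np.array(s["ee_pos"])
ya=np.degrees(np.arctan2(M[1,1],M[0,1]))
t=-(yaw-ya);t=(t+180)%360-180
D=np.array([x,y,z])-p
print("t",s["time"],"pos",p,"yaw_y",ya,"tilt",M[:,2],"w",s["width"],"j",np.array(s["joint_positions"]))
print("shift now",M.T@D,"turn rad",np.radians(t),"or",np.radians((t+360)%360-180))
a=np.radians(yaw);N=np.array([[-np.sin(a)*-1,np.cos(a),0],[-np.cos(a),np.sin(a),0],[0,0,-1]])
print("shift after turn",N.T@D)
E
python3 -m pendant '[[-0.031,-0.0174,-0.006,0],[-0.031,-0.0174,-0.006,0],[-0.031,-0.0174,-0.006,0],[-0.031,-0.0174,-0.006,0],[-0.031,-0.0174,-0.006,0],[-0.031,-0.0174,-0.006,0],[-0.031,-0.0174,-0.006,0],[-0.031,-0.0174,-0.006,0]]' 0.38
python3 -m pendant '[[-0.031,-0.0174,0,0.06],[-0.031,-0.0174,0,0],[-0.031,-0.0174,0,0],[-0.031,-0.0174,0,0],[-0.031,-0.0174,0,0],[-0.031,-0.0174,0,0],[-0.02,-0.01,0,0],[0,0,0,0]]'
python3 go.py 0.5813 0.1852 0.22 8.3
```

```text
time: 1.57
ee_pos: [0.3794, 0.3914, 0.2613]
eef_rot: [0.147, 0.989, 0.0, 0.0]
ft_force: [0.1, 0.0, -0.2]
width: 0.0418
grip_force: 0.0
time: 2.23
ee_pos: [0.5366, 0.2098, 0.2608]
eef_rot: [0.18, 0.984, -0.001, 0.001]
ft_force: [0.0, -0.8, 0.6]
width: 0.0329
grip_force: 0.0
t 2.2333 pos [0.5366 0.2098 0.2608] yaw_y 69.23619565906161 tilt [ 0.0015 -0.002  -1.    ] w 0.03287459377692379 j [-0.7056  0.1996  0.2958  1.5372 -0.0561  1.4129  0.8018]
shift now [-0.0505 -0.0071  0.0409] turn rad 1.063537247890101 or -2.0780554056996925
shift after turn [0.0308 0.0407 0.0408]
```

```bash
python3 -m pendant '[[0,0,0,0.12],[0,0,0,0.12],[0,0,0,0.12],[0,0,0,0.12],[0,0,0,0.12],[0,0,0,0.12],[0,0,0,0.12],[0,0,0,0.12]]'
python3 -m pendant '[[0,0,0,0.103],[0,0,0,0]]'
python3 go.py 0.5813 0.1852 0.22 8.3
```

```text
time: 2.9
ee_pos: [0.5331, 0.216, 0.2608]
eef_rot: [0.613, 0.79, 0.0, -0.0]
ft_force: [0.4, -0.1, 0.1]
width: 0.0329
grip_force: 0.0
time: 3.07
ee_pos: [0.5331, 0.2159, 0.2607]
eef_rot: [0.653, 0.758, 0.0, -0.0]
ft_force: [-0.8, -0.3, -0.1]
width: 0.0329
grip_force: 0.0
t 3.0667 pos [0.5331 0.2159 0.2607] yaw_y 8.52522287181652 tilt [-0.0001  0.0002 -1.    ] w 0.032938410369658944 j [-0.7962  0.2007  0.3899  1.5434 -0.0771  1.4127 -0.2524]
shift now [-0.0376  0.0431  0.0407] turn rad 0.0039308806639955386 or -3.1376617729257976
shift after turn [0.0374 0.0432 0.0407]
```

```bash
sed -i 's/N=np.array.*/N=np.array([[-np.sin(a),np.cos(a),0],[np.cos(a),np.sin(a),0],[0,0,-1]])/' go.py
python3 -m pendant '[[-0.0188,0.0216,0,0],[-0.0188,0.0216,0,0],[0,0,0.02,0],[0,0,0.01,0],[0,0,0,0],[0,0,0,0]]'
python3 go.py 0.5813 0.1852 0.14 8.3
python3 - <<'E'
from h import *
c=cam("wrist");cv2.imwrite("pics/w1.png",c["img"][...,::-1])
s=r.read_state();p=np.array(s["ee_pos"])
for k in(-.065,0,.065):
    q=np.array([.5813,.1852,.145])+k*np.array([-.144,.9895,0]);print(proj(c,q))
E
```

```text
time: 3.57
ee_pos: [0.5808, 0.1858, 0.2303]
eef_rot: [0.65, 0.76, -0.001, -0.001]
ft_force: [-0.7, -0.4, 1.2]
width: 0.0333
grip_force: 0.0
t 3.5667 pos [0.5808 0.1858 0.2303] yaw_y 8.942371519476502 tilt [-0.0017  0.0001 -1.    ] w 0.033253776213712234 j [-0.7174  0.2996  0.4186  1.4978 -0.1233  1.3718 -0.1347]
shift now [-0.0007  0.0005  0.0903] turn rad 0.011211498035904021 or -3.130381155553889
shift after turn [-0.0007  0.0004  0.0903]
[323.29816282 278.72440788]
[324.26692079 201.94652332]
[325.3615625 115.1918567]
```

View pics/w1.png

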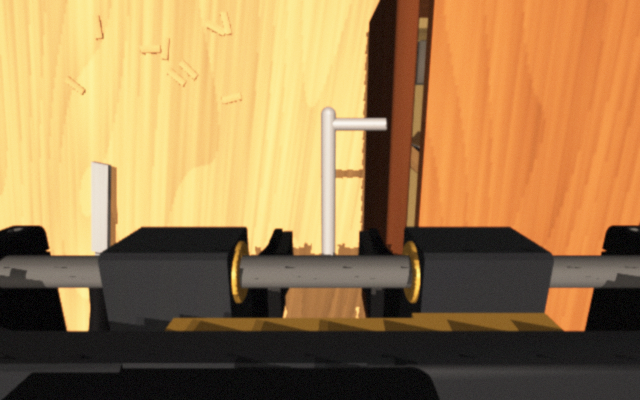

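The wrist view shows the handle bar vertical at column 328, running between the two fingers (inner faces about 288 and 362). It is parallel to the pads and about 3 mm towards the chest. I'll descend and grip.

```bash
python3 -m pendant '[[0,0.003,0.03,0],[0,0,0.03,0],[0,0,0.02,0],[0,0,0.01,0],[0,0,0,0],[0,0,0,0]]'
python3 -m pendant '[[0,0,0,0],[0,0,0,0],[0,0,0,0],[0,0,0,0],[0,0,0,0],[0,0,0,0]]' 0 25
python3 go.py 0.45 0.166 0.14 8.3
```

```text
time: 4.12
ee_pos: [0.5851, 0.1859, 0.142]
eef_rot: [0.651, 0.759, 0.001, 0.0]
ft_force: [0.4, -1.2, -0.8]
width: 0.0331
grip_force: 0.0
time: 4.62
ee_pos: [0.5848, 0.1853, 0.141]
eef_rot: [0.651, 0.759, 0.0, -0.0]
ft_force: [-1.3, 0.5, 2.6]
width: 0.0034
grip_force: 1.4
t 4.6167 pos [0.5848 0.1853 0.141 ] yaw_y 8.761959989277223 tilt [-0.      0.0002 -1.    ] w 0.0033758921908873516 j [-0.7032  0.3667  0.4056  1.6064 -0.1526  1.1999 -0.1134]
shift now [ 0.0015 -0.1362  0.001 ] turn rad 0.008062722825365413 or -3.133529930764427
shift after turn [ 0.0004 -0.1362  0.001 ]
```

```bash
python3 -m pendant '[[0,0,0,0],[0,0,0,0],[0,0,0,0]]'
python3 - <<'E'
from h import *
a=cam("side")["img"][220:360,130:330];b=cam("wrist")["img"]
cc=np.zeros((600,800,3),np.uint8);cc[:350,:500]=cv2.resize(a,(500,350),interpolation=3);cc[350:,:400]=cv2.resize(b,(400,250))
cc[350:,400:]=cv2.resize(cam("top")["img"][150:250,80:240],(400,250))
cv2.imwrite("pics/v5.png",cc[...,::-1]);s=r.read_state();print(s["width"],s["grip_force"])
E
```

```text
time: 4.87
ee_pos: [0.5851, 0.1854, 0.1411]
eef_rot: [0.651, 0.759, 0.0, 0.0]
ft_force: [0.2, 0.1, 3.2]
width: 0.0007
grip_force: 2.1
0.0005325976945786333 2.622242532670498
```

View pics/v5.png

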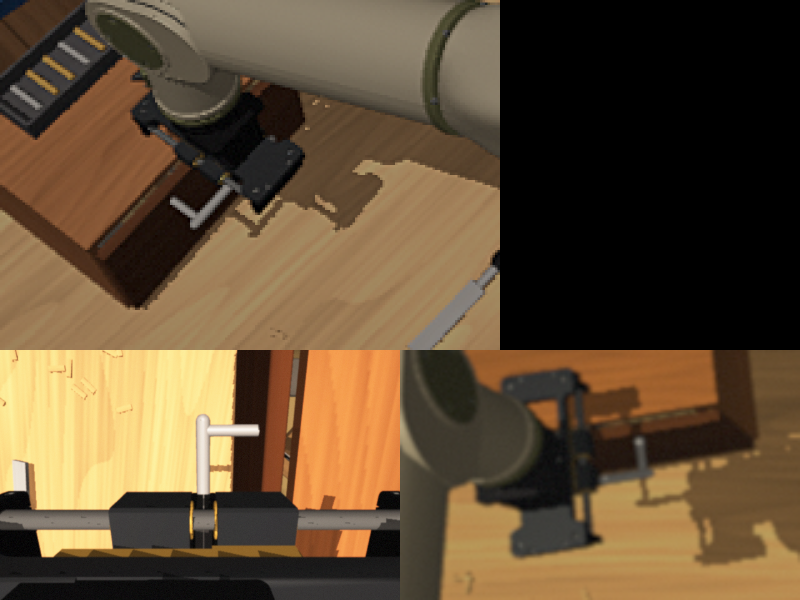

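The picture shows the bar centred between the fingers, but the reported width is near zero. A short pull will show whether they hold it.

```bash
python3 -m pendant '[[0,-0.006,0,0],[0,-0.01,0,0],[0,-0.01,0,0],[0,0,0,0]]'
python3 - <<'E'
from h import *
s=r.read_state();print(s["ee_pos"],s["width"],s["grip_force"],s["ft_force"])
a=cam("side")["img"][220:360,130:330];b=cam("wrist")["img"]
cc=np.zeros((250,800,3),np.uint8);cc[:,:400]=cv2.resize(a,(400,250),interpolation=3);cc[:,400:]=cv2.resize(b,(400,250))
cv2.imwrite("pics/v6.png",cc[...,::-1])
E
```

```text
time: 5.35
ee_pos: [0.5577, 0.181, 0.1411]
eef_rot: [0.651, 0.759, -0.0, -0.0]
ft_force: [-1.7, -1.6, 4.5]
width: 0.0003
grip_force: 2.5
[0.55772712 0.18104498 0.14105558] 0.0002738694887881347 2.5392520800232887 [-1.66233305 -1.57539613  4.47220732]
```

View pics/v6.png

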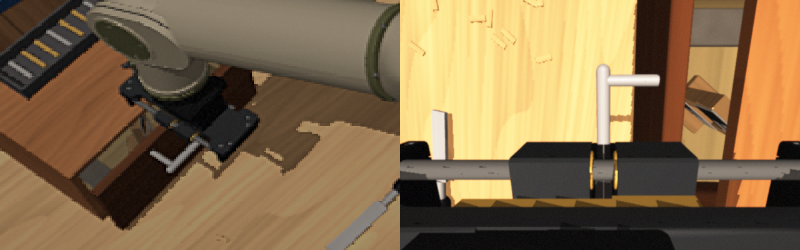

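The drawer follows the gripper: a gap has opened behind the panel at (690,90) in the wrist view. Pulling on.

```bash
python3 -m pendant '[[0,-0.012,0,0],[0,-0.016,0,0],[0,-0.018,0,0],[0,-0.018,0,0],[0,-0.018,0,0],[0,-0.016,0,0],[0,-0.012,0,0],[0,0,0,0]]'
python3 -m pendant '[[0,0,0,0],[0,0,0,0],[0,0,0,0],[0,0,0,0],[0,0,0,0],[0,0,0,0]]' 0.38
python3 -m pendant '[[0,0,-0.03,0],[0,0,-0.03,0],[0,0,-0.03,0],[0,0,-0.03,0],[0,0,0,0]]'
python3 - <<'E'
from h import *
import pickle
s=r.read_state();print(s["joint_positions"])
for n in("top","side","wrist"):
    c=cam(n);pickle.dump(c,open(n+"1.pkl","wb"))
    for t in("gauge_center","drawer_handle"):
        for o in r.outline_of(t,n): print(n,t,round(o["score"],2),np.round(o["bbox"]))
a=cam("side")["img"][200:360,100:356]
cc=np.zeros((600,800,3),np.uint8);cc[:300,:480]=cv2.resize(a,(480,300),interpolation=3)
cc[:300,480:]=cv2.resize(cam("top")["img"][130:250,80:208],(320,300),interpolation=3)
cc[300:,:480]=cv2.resize(cam("wrist")["img"],(480,300))
cv2.imwrite("pics/v7.png",cc[...,::-1])
E
```

```text
time: 6.12
ee_pos: [0.4483, 0.1643, 0.1402]
eef_rot: [0.651, 0.759, -0.001, -0.001]
ft_force: [0.5, 0.0, -0.2]
width: 0.0004
grip_force: 0.0
time: 6.62
ee_pos: [0.4507, 0.1645, 0.1406]
eef_rot: [0.651, 0.759, -0.0, 0.0]
ft_force: [0.3, 0.4, -0.5]
width: 0.0298
grip_force: 0.0
time: 7.03
ee_pos: [0.4527, 0.1654, 0.2664]
eef_rot: [0.651, 0.759, 0.004, 0.001]
ft_force: [0.4, -0.3, -0.1]
width: 0.0328
grip_force: 0.0
[-0.82368837 -0.03617604  0.37238299  1.76465989  0.01229924  1.40257105
 -0.3007877 ]
top gauge_center 0.67 [159. 185.  38.  11.]
top drawer_handle 0.72 [170. 197. 106.  45.]
top drawer_handle 0.38 [159. 187.  35.  16.]
side drawer_handle 0.89 [207. 312.  68.  78.]
wrist gauge_center 0.6 [559. 158.  48.  53.]
wrist drawer_handle 0.65 [526. 150. 168. 300.]
```

View pics/v7.png

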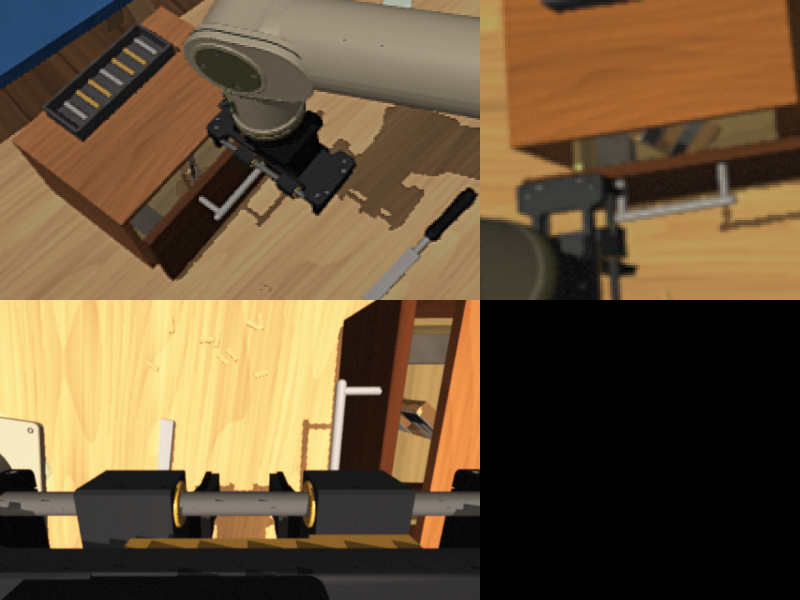

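The top panel shows the drawer only about 27 mm out (bar ends about (135,216) and (181,209) in image pixels). The fingers shut above the bar and slid off it. The gauge top shows between panel and chest, near (158,186) in the top image. I'll check the heights.

Run:
```python
from h import *
import pickle
np.set_printoptions(precision=4,suppress=True)
T=pickle.load(open("top0.pkl","rb"));S=pickle.load(open("side0.pkl","rb"))
print(tri(T,(133.2,207.2),S,(208.2,309.3)),tri(T,(179.2,199.6),S,(239.4,276.6)))
T=pickle.load(open("top1.pkl","rb"));W=pickle.load(open("wrist1.pkl","rb"))
# now: bar in wrist: end at ((340/480)*640,(384-300)/300*400); line col ~ 452
print("wrist cam",W["xyz"],W["attitude"],W["camera_matrix"][0][0])
for z in(.125,.145): print(z,onz(T,181.2,209.2,z),onz(W,452.5,110,z),onz(W,451,160,z))
# mid-line/pixel cols for tips: project tips at hyp. depth
s=r.read_state();M=R.from_quat(s["eef_rot"]).as_matrix();p=np.array(s["ee_pos"])
for dz in(.011,-.011):
  for dy in(-.0165,.0165):
    for dx in(-.0095,.0095): print(dz,dy,dx,proj(W,p+M@[dx,dy,dz]))
m=r.outline_of("gauge_center","wrist")
g=[o for o in r.outline_of("gauge_center","top")]
```

```text
(array([0.5712, 0.2491, 0.1472]), np.float64(0.0007944923817912692)) (array([0.5916, 0.121 , 0.1423]), np.float64(0.003060217009707404))
wrist cam [0.4412 0.2318 0.4305] [0.9891 0.0767 0.0086 0.1258] 344.26423786340365
0.125 [0.5679 0.121  0.125 ] [0.5484 0.2483 0.125 ] [0.5577 0.2061 0.125 ]
0.145 [0.5645 0.1133 0.145 ] [0.5414 0.2472 0.145 ] [0.5501 0.2078 0.145 ]
0.011 -0.0165 -0.0095 [294.4867 251.04  ]
0.011 -0.0165 0.0095 [293.7635 219.0012]
0.011 0.0165 -0.0095 [352.8522 251.1592]
0.011 0.0165 0.0095 [353.5888 219.1156]
-0.011 -0.0165 -0.0095 [290.6135 268.3902]
-0.011 -0.0165 0.0095 [289.6897 232.7926]
-0.011 0.0165 -0.0095 [356.1511 268.5285]
-0.011 0.0165 0.0095 [357.0737 232.9252]
```

Run:
```python
import cv2,numpy as np
g=cv2.imread("pics/w1.png",0)
for r0 in range(212,256,3): print(r0,' '.join('%3d'%v for v in g[r0,256:296:2]),'|',' '.join('%3d'%v for v in g[r0,352:392:2]))
```

```text
212 218 228 230 231 228 222 219 224 227 228 228 229 226 229 227 227 228 221 221 224 | 221 219 225 226 225 155  52  26  22  18  19  27  23  24  26  22  21  27  68  84
215 219 230 229 229 227 222 220 225 228 227 228 228 228 228 226 227 227 219 223 222 | 217 220 225 228 218 135  51  23  24  24  23  20  26  26  24  25  27  35  69  82
218 223 231 231 230 226 220 219 225 228 227 230 228 227 228 228 227 225 218 224 220 | 217 224 226 229 208 120  41  21  21  21  25  25  23  23  23  24  23  37  67  84
221 223 230 231 230 224 219 221 226 228 228 227 228 228 226 226 226 224 219 224 219 | 216 224 228 227 184 117  38  21  24  19  22  24  23  21  26  26  18  38  70  82
224 225 230 231 230 224 221 224 230 227 227 229 226 229 227 227 228 222 218 222 216 | 219 225 227 227 215 133  35  21  21  22  21  23  22  21  23  25  25  40  70  82
227 228 230 230 228 223 219 227 230 227 224 217 217 218 221 225 227 221 219 223 215 | 220 225 227 227 210 105  33  19  22  23  21  22  25  19  28  23  26  41  73  86
230 229 230 230 227 220 218 227 230 218 103  19  14  21 135 200 193 188 186 197 215 | 224 227 227 219 16
[... 689 characters left out ...]
   9   8   6  10   7  22  54  81  80
245 226 229 226 220 222 190  52   8   5   4   8  14  13  24  22  22  23   9 103 221 | 224 225 223 170  20  13  25  23  22  19   9   6   6  10  12  11  11  33  43  50
248 142 147 175 215 150  29   4   8   1   4   8  18  17  20  22  22  14  10  58 138 | 178 149 135  90  11  13  15  23  22  20  20   7   9   9   4   6   0  12  37  55
251 150 134 115  63  14  10   9   9   0  10  21  18  20  21  18  12  10   9  50 124 | 133 128 127  83  12  15  17  21  23  20  19  14  15   9   7  12   3   0  16  28
254 133  86  26  19  17  15  15  17  17  20  23  22  20  22  15  22  22  19  42 114 | 123 118 114  63  22  19  23  24  25  27  28  23  21  21  17  14  13  17  15  14
```

The wrist image puts the fingertips about 11 mm behind the reported TCP rather than 11 mm ahead (inner edges start at row 231, 67 px apart). That agrees with the fingers shutting on top of the bar. I'll go about 20 mm lower and hook the rear finger behind the bar, watching the force.

```bash
python3 go.py 0.532 0.178 0.135 8.5
```

```text
t 7.7333 pos [0.4504 0.1645 0.2606] yaw_y 8.767216052864724 tilt [-0.0001 -0.     -1.    ] w 0.033097019862915404 j [-0.8237 -0.0325  0.3723  1.7733  0.012   1.3987 -0.3005]
shift now [0.0009 0.0827 0.1256] turn rad 0.0046637999366724355 or -3.1369288536531212
shift after turn [0.0012 0.0827 0.1256]
```

```bash
python3 -m pendant '[[0,0.027,0,0],[0,0.028,0,0],[0,0.028,0,0],[0,0,0.03,0],[0,0,0.03,0],[0,0,0.03,0],[0,0,0.02,0],[0,0,0.008,0]]' 0.69
python3 -m pendant '[[0,0,0.004,0],[0,0,0.003,0],[0,0,0,0]]'
python3 -m pendant '[[0,0,0.004,0],[0,0,0.004,0],[0,0,0,0]]'
```

```text
time: 8.4
ee_pos: [0.5308, 0.1766, 0.1394]
eef_rot: [0.651, 0.759, -0.002, -0.001]
ft_force: [-1.2, 0.3, 0.4]
width: 0.0601
grip_force: 0.0
time: 8.65
ee_pos: [0.533, 0.1774, 0.1366]
eef_rot: [0.651, 0.759, 0.001, 0.0]
ft_force: [0.2, 0.1, -0.3]
width: 0.0601
grip_force: 0.0
time: 8.9
ee_pos: [0.5324, 0.1773, 0.1275]
eef_rot: [0.651, 0.759, 0.0, -0.0]
ft_force: [0.4, -0.5, -0.2]
width: 0.0601
grip_force: 0.0
```

```bash
python3 -m pendant '[[0,0,0.004,0],[0,0,0.003,0],[0,0,0,0]]'
python3 -m pendant '[[0,-0.01,0,0],[0,-0.012,0,0],[0,-0.014,0,0],[0,-0.014,0,0],[0,-0.014,0,0],[0,-0.014,0,0],[0,-0.012,0,0],[0,0,0,0]]'
python3 - <<'E'
from h import *
s=r.read_state();print(s["ee_pos"],s["ft_force"])
c=cam("side");cv2.imwrite("pics/s8.png",c["img"][...,::-1])
c=cam("top")
cc=np.zeros((300,800,3),np.uint8);cc[:,:400]=cv2.resize(c["img"][130:250,60:220],(400,300),interpolation=3)
for o in r.outline_of("gauge_center","top"): print(o["score"],o["bbox"])
w=cam("wrist");cc[:,400:]=cv2.resize(w["img"],(400,300));cv2.imwrite("pics/v8.png",cc[...,::-1])
for z in(.145,): print(onz(w,452,110,z))
for dx in(0,): 
  for k in(-.022,0,.022,.03): 
    M=R.from_quat(s["eef_rot"]).as_matrix();print(k,proj(w,np.r_[(s["ee_pos"]+M@[.06,k,0])[:2],.145]))
g=cv2.cvtColor(w["img"],cv2.COLOR_RGB2GRAY);print(g[150,320:460:4])
E
```

```text
time: 9.15
ee_pos: [0.5321, 0.1771, 0.1201]
eef_rot: [0.651, 0.759, -0.0, -0.0]
ft_force: [-0.5, -0.4, 0.0]
width: 0.06
grip_force: 0.0
time: 9.82
ee_pos: [0.442, 0.1633, 0.1207]
eef_rot: [0.651, 0.759, -0.0, -0.0]
ft_force: [0.4, 0.2, -0.6]
width: 0.0599
grip_force: 0.0
[0.44201038 0.16326123 0.12074289] [ 0.42000789  0.19183011 -0.62196523]
0.69 [162.6, 211.9, 35.9, 26.2]
[0.48683848 0.23908545 0.145     ]
-0.022 [264.55113411 129.6865657 ]
0 [317.00605917 129.74574569]
0.022 [369.45045181 129.8049138 ]
0.03 [388.51852932 129.82642653]
[214 220 220 211 213 163 213 231 236 229 209 156 224 224 225 221 217 140
  98  28  27  19  22  24  26  26  24  22  27  23  22  24  22  27  26]
```

```bash
python3 -m pendant '[[0,-0.008,0,0],[0,-0.01,0,0],[0,-0.01,0,0],[0,-0.004,0,0],[0,0,0,0]]'
python3 -m pendant '[[0,0.004,0,0],[0,0,-0.04,0],[0,0,-0.04,0],[0,0,-0.04,0],[0,0,-0.04,0],[0,0,0,0]]'
python3 -m pendant '[[0,0,-0.04,0],[0,0,-0.03,0],[0,0,0,0],[0,0,0,0]]'
python3 - <<'E'
from h import *
import pickle
s=r.read_state();print(s["ee_pos"],s["ft_force"])
C={}
for n in("top","side","wrist"):
    c=cam(n)
    o=r.outline_of("gauge_center",n)
    for q in o: print(n,round(q["score"],2),np.round(q["bbox"]))
    c["g"]=o;C[n]=c
pickle.dump(C,open("g2.pkl","wb"))
cc=np.zeros((560,800,3),np.uint8)
cc[:300,:400]=cv2.resize(C["top"]["img"][150:270,60:220],(400,300),interpolation=3)
cc[:300,400:]=cv2.resize(C["side"]["img"][220:340,130:290],(400,300),interpolation=3)
cc[300:,:400]=cv2.resize(C["wrist"]["img"][:,:],(400,260));cv2.imwrite("pics/v8.png",cc[...,::-1])
E
```

```text
time: 10.43
ee_pos: [0.4106, 0.1586, 0.1207]
eef_rot: [0.651, 0.759, -0.0, -0.0]
ft_force: [-0.4, 0.5, 0.5]
width: 0.0602
grip_force: 0.0
time: 10.93
ee_pos: [0.4188, 0.1605, 0.2883]
eef_rot: [0.651, 0.759, 0.005, 0.001]
ft_force: [0.4, 0.2, 0.0]
width: 0.0603
grip_force: 0.0
time: 11.27
ee_pos: [0.4169, 0.1597, 0.3521]
eef_rot: [0.651, 0.759, 0.001, 0.0]
ft_force: [-0.1, -0.2, -1.0]
width: 0.0596
grip_force: 0.0
[0.41687798 0.15965168 0.35214239] [-0.08665067 -0.21045883 -1.01321387]
top 0.58 [162. 222.  34.  28.]
side 0.8 [231. 314.  19.  32.]
wrist 0.9 [432. 146.  70.  59.]
```

View pics/v8.png

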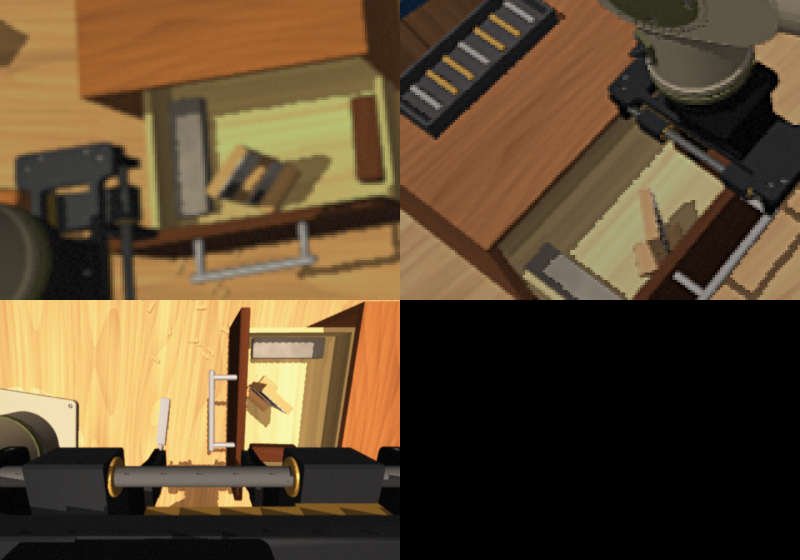

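The drawer is wide open, with the gauge at wrist image (432,146) and top image (162,221). One enlarged crop should give its orientation and which side is the face.

Run:
```python
from h import *
import pickle
C=pickle.load(open("g2.pkl","rb"))
cc=np.zeros((600,800,3),np.uint8)
cc[:600,:600]=cv2.resize(C["wrist"]["img"][106:186,390:470],(600,600),interpolation=3)
cc[:300,600:]=cv2.resize(C["top"]["img"][198:258,140:180],(200,300),interpolation=3)
cc[300:,600:]=cv2.resize(C["side"]["img"][285:345,215:255],(200,300),interpolation=3)
cv2.imwrite("pics/v9.png",cc[...,::-1])
```

```text
(no output)
```

View pics/v9.png

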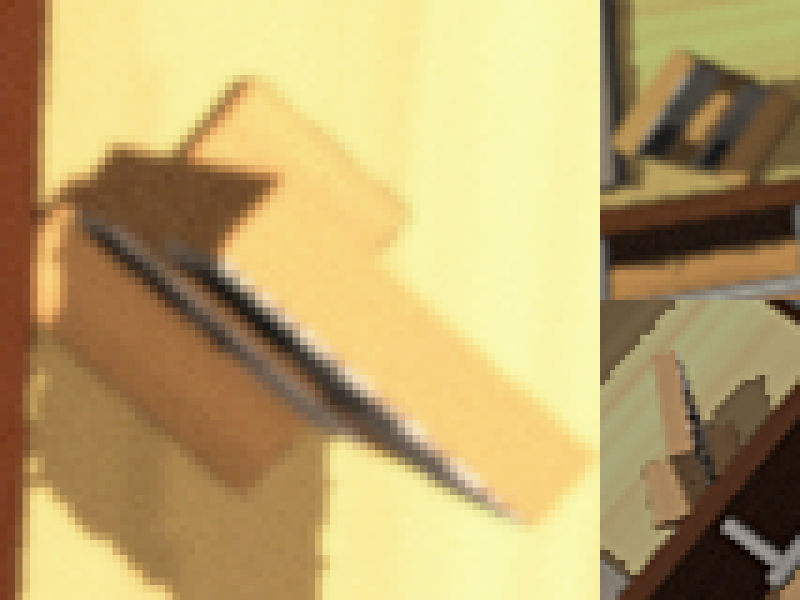

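The enlarged crop shows the plate's top edge from about (195,250) to (530,522)/(595,458) in the crop. The metal face (light strip with dark marks) is on its lower-left side, with the wide front foot at lower left and the narrower back foot at upper right. I'll work out its pose from the corners.

Run:
```python
from h import *
import pickle
np.set_printoptions(precision=4,suppress=True)
C=pickle.load(open("g2.pkl","rb"));W=C["wrist"];T=C["top"];S=C["side"]
f=lambda u,v,z:onz(W,390+u/7.5-.5,106+v/7.5-.5,z)
A,B,Cc=f(200,252,.146),f(530,522,.146),f(595,458,.146)
print(A,B,Cc,np.linalg.norm(A-B),np.linalg.norm(B-Cc))
# foot corners at z=.036
F=[f(*q,.036) for q in((240,490),(40,325),(250,75),(410,210))];print("foot front r,l, back l,r",np.array(F),np.linalg.norm(F[0]-F[1]),np.linalg.norm(F[2]-F[3]))
d=(A-B);print("edge ang",np.degrees(np.arctan2(d[1],d[0])))
for a,b in((F[1],F[0]),(F[2],F[3])):
  d=a-b;print("foot edge ang",np.degrees(np.arctan2(d[1],d[0])))
# model fit: project box model and check against mask (foot+plate) over yaw,x,y
def corners(x,y,a):
    c,s=np.cos(a),np.sin(a);M=np.array([[c,-s,0],[s,c,0],[0,0,1]])
    bx=lambda x0,x1,w,z0,z1:np.array([[i,j,k] for i in(x0,x1) for j in(-w,w) for k in(z0,z1)])
    return [(M@b.T).T+[x,y,.022] for b in(bx(-.007,.007,.032,0,.124),bx(-.033,-.007,.032,0,.014),bx(.007,.040,.020,0,.014))]
def corn2(x,y,a,v):
    fr,bk=v
    c,s=np.cos(a),np.sin(a);M=np.array([[c,-s,0],[s,c,0],[0,0,1]])
    bx=lambda x0,x1,w,z0,z1:np.array([[i,j,k] for i in(x0,x1) for j in(-w,w) for k in(z0,z1)])
    return [(M@b.T).T+[x,y,.022] for b in(bx(-.007,.007,.032,0,.124),bx(-fr,-.007,.032,0,.014),bx(.007,bk,.020,0,.014))]
def render(cm,x,y,a,v):
    m=np.zeros((400,640),np.uint8)
    for b in corn2(x,y,a,v):
        h=cv2.convexHull(np.array([proj(cm,p) for p in b],np.float32)).astype(np.float32)
        cv2.fillConvexPoly(m,np.round(h*16).astype(np.int32),1,shift=4)
    return m>0
from scipy.optimize import minimize
cen=(A+B)/2;ang0=np.arctan2(*(Cc-B)[[1,0]]);cen=cen+.007*np.array([np.cos(ang0),np.sin(ang0),0])
print("init",cen,np.degrees(ang0))
for nm,cams in(("wrist",[W]),("all",[W,T,S])):
  for v in((.026,.033),(.033,.040)):
    def cost(p):
        t=0
        for c in cams:
            m=np.array(c["g"][0]["mask"]);q=render(c,p[0],p[1],p[2],v);t+=1-(m&q).sum()/(m|q).sum()
        return t
    o=minimize(cost,[cen[0],cen[1],ang0],method="Nelder-Mead",options=dict(initial_simplex=np.array([cen[0],cen[1],ang0])+np.array([[0,0,0],[.01,0,0],[0,.01,0],[0,0,.2]])))
    print(nm,v,o.x[:2],np.degrees(o.x[2]),o.fun)
```

```text
[0.5072 0.2113 0.146 ] [0.5638 0.1803 0.146 ] [0.5708 0.191  0.146 ] 0.06444578975072988 0.01278929732853685
foot front r,l, back l,r [[0.554  0.1643 0.036 ]
 [0.5102 0.189  0.036 ]
 [0.5387 0.2394 0.036 ]
 [0.5733 0.2203 0.036 ]] 0.05031849543150563 0.0395415891708594
edge ang 151.3206441110529
foot edge ang 150.5849506271828
foot edge ang 151.0519124784318
init [0.5394 0.2017 0.146 ] 56.806121879612384
wrist (0.026, 0.033) [0.5407 0.2011] 60.48067754738484 0.0855078281814532
wrist (0.033, 0.04) [0.5422 0.2007] 60.45935958501325 0.2134715025906736
all (0.026, 0.033) [0.5414 0.1997] 62.121824831096916 0.5820125618568651
all (0.033, 0.04) [0.5407 0.1999] 63.0935274026771 0.8457337373759811
```

Gauge pose: centre (0.540, 0.201), own x at about 61°. I'll turn the tool y to 61° and move above it.

```bash
python3 -m pendant '[[0,0,0,-0.114],[0,0,0,-0.114],[0,0,0,-0.114],[0,0,0,-0.114],[0,0,0,-0.114],[0,0,0,-0.114],[0,0,0,-0.114],[0,0,0,-0.114]]'
python3 -m pendant '[[0,0,0,0],[0,0,0,0]]'
python3 go.py 0.540 0.201 0.20 61
```

```text
time: 12.23
ee_pos: [0.4157, 0.1591, 0.3502]
eef_rot: [0.247, 0.969, -0.0, -0.0]
ft_force: [0.3, -0.1, 0.1]
width: 0.06
grip_force: 0.0
time: 12.4
ee_pos: [0.4157, 0.1592, 0.3504]
eef_rot: [0.252, 0.968, -0.0, -0.0]
ft_force: [0.2, 0.1, 0.2]
width: 0.0598
grip_force: 0.0
t 12.4 pos [0.4157 0.1592 0.3504] yaw_y 60.82816558354335 tilt [-0.0005 -0.0002 -1.    ] w 0.05984041003509762 j [-0.9282 -0.1427  0.4091  1.679   0.0566  1.5941  0.5401]
shift now [-0.0882  0.0971  0.1503] turn rad -0.002999076335411626 or 3.1385935772543814
shift after turn [-0.0885  0.0968  0.1504]
```

```bash
python3 -m pendant '[[-0.022,0.0243,0,0],[-0.022,0.0243,0,0],[-0.022,0.0243,0.02,0],[-0.022,0.0243,0.03,0],[0,0,0.03,0],[0,0,0.03,0],[0,0,0.02,0],[0,0,0,0]]'
python3 -m pendant '[[0,0,0.01,0],[0,0,0,0]]'
python3 go.py 0.540 0.201 0.112 61
python3 - <<'E'
from h import *
import pickle
np.set_printoptions(precision=4,suppress=True)
s=r.read_state();p=s["ee_pos"];M=R.from_quat(s["eef_rot"]).as_matrix()
w=cam("wrist");print([(round(o["score"],2),o["bbox"]) for o in r.outline_of("gauge_center","wrist")])
cv2.imwrite("pics/w10.png",w["img"][...,::-1])
c,s_=np.cos(np.radians(61)),np.sin(np.radians(61));N=np.array([[c,-s_,0],[s_,c,0],[0,0,1]])
for q in((-.007,.032),(.007,.032),(-.007,-.032),(.007,-.032)):
    print(q,proj(w,N@[q[0],q[1],0]+[.54,.201,.146]))
E
```

```text
time: 13.07
ee_pos: [0.5359, 0.2001, 0.2178]
eef_rot: [0.252, 0.968, -0.003, -0.003]
ft_force: [-0.5, -0.0, -0.7]
width: 0.0599
grip_force: 0.0
time: 13.23
ee_pos: [0.538, 0.201, 0.2124]
eef_rot: [0.251, 0.968, 0.0, -0.0]
ft_force: [-0.9, 0.3, 0.6]
width: 0.0597
grip_force: 0.0
t 13.2333 pos [0.538  0.201  0.2124] yaw_y 60.92443755796237 tilt [-0.0001  0.0001 -1.    ] w 0.059706045996765274 j [-0.8595  0.2292  0.4978  1.6251 -0.1125  1.3159  0.7191]
shift now [-0.0018  0.001   0.1004] turn rad -0.0013188134044041283 or 3.1402738401853894
shift after turn [-0.0018  0.001   0.1004]
[(0.7, [331.0, 199.6, 56.8, 100.9])]
(-0.007, 0.032) [315.4397 164.5307]
(0.007, 0.032) [335.6059 164.535 ]
(-0.007, -0.032) [316.0472 250.3752]
(0.007, -0.032) [334.9535 250.381 ]
```

View pics/w10.png

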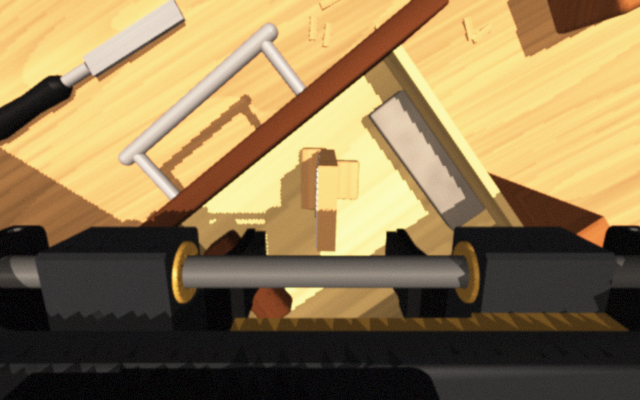

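The last picture shows the plate on edge at columns 316–336, rows 165–250, as predicted. It is midway between the fingers (265 and 387) and parallel to them. Descending to grip.

```bash
python3 -m pendant '[[-0.0018,0.001,0.03,0],[0,0,0.03,0],[0,0,0.02,0],[0,0,0.01,0],[0,0,0.008,0],[0,0,0.002,0],[0,0,0,0],[0,0,0,0]]'
python3 -m pendant '[[0,0,0,0],[0,0,0,0],[0,0,0,0],[0,0,0,0],[0,0,0,0],[0,0,0,0],[0,0,0,0],[0,0,0,0]]' 0 30
python3 -m pendant '[[0,0,0,0],[0,0,0,0],[0,0,0,0]]'
```

```text
time: 14.0
ee_pos: [0.5409, 0.2013, 0.114]
eef_rot: [0.25, 0.968, 0.001, 0.001]
ft_force: [-0.1, -0.5, 1.2]
width: 0.0599
grip_force: 0.0
time: 14.67
ee_pos: [0.54, 0.2009, 0.1126]
eef_rot: [0.25, 0.968, 0.0, -0.0]
ft_force: [-0.5, -0.1, 0.5]
width: 0.0152
grip_force: 0.0
time: 14.92
ee_pos: [0.54, 0.201, 0.1126]
eef_rot: [0.25, 0.968, 0.0, -0.0]
ft_force: [0.1, -0.0, -0.4]
width: 0.0135
grip_force: 29.9
```

```bash
python3 -m pendant '[[0,0,-0.01,0],[0,0,-0.02,0],[0,0,-0.03,0],[0,0,-0.03,0],[0,0,-0.03,0],[0,0,-0.03,0],[0,0,-0.03,0],[0,0,-0.02,0]]'
python3 -m pendant '[[0,0,0,0],[0,0,0,0],[0,0,0,0]]'
python3 go.py 0.482 -0.17 0.30 -103
python3 - <<'E'
from h import *
for n in("top","side","wrist"):
    c=cam(n);print(n,[(round(o["score"],2),np.round(o["bbox"])) for o in r.outline_of("gauge_center",n)])
    p=np.array(r.read_state()["ee_pos"]);print(proj(c,p-[0,0,.0286]))
E
```

```text
time: 15.58
ee_pos: [0.5403, 0.2008, 0.3163]
eef_rot: [0.25, 0.968, 0.001, 0.001]
ft_force: [0.6, 0.1, -1.4]
width: 0.0141
grip_force: 29.9
time: 15.83
ee_pos: [0.5395, 0.2008, 0.3117]
eef_rot: [0.25, 0.968, -0.0, -0.001]
ft_force: [0.2, 1.3, -3.1]
width: 0.0139
grip_force: 29.9
t 15.8333 pos [0.5395 0.2008 0.3117] yaw_y 61.018158986599715 tilt [-0.0014 -0.0006 -1.    ] w 0.013852736315989872 j [-0.8652  0.1958  0.5112  1.4552 -0.0954  1.5169  0.7081]
shift now [-0.1293 -0.3522  0.012 ] turn rad 2.862656907375691 or -0.2789357462141024
shift after turn [0.0273 0.3742 0.0117]
top [(0.61, array([136., 214.,  33.,  35.]))]
[124.00092664 210.34422267]
side [(0.78, array([221., 284.,  27.,  38.]))]
[220.23395155 282.58573898]
wrist [(0.78, array([330., 240.,  81., 161.])), (0.39, array([120., 304.,  58.,  38.]))]
[324.16743656 223.75401091]
```

The gauge is lifted, with 30 N held. Before travelling I'll refine the stand pose from both outlines.

```bash
cat > st.py <<'E'
from h import *
from scipy.optimize import minimize
np.set_printoptions(precision=4,suppress=True)
def cap(m,cm,a,b,rad):
    a,b=np.array(a),np.array(b)
    pts=[]
    for q in(a,b):
        f=np.array(cm["camera_matrix"])[0,0];d=(att(cm).T@(q-np.array(cm["xyz"])))[2]
        u=proj(cm,q);pts+= [u+f*rad/d*np.array([np.cos(t),np.sin(t)]) for t in np.linspace(0,6.283,12)]
    cv2.fillConvexPoly(m,np.round(cv2.convexHull(np.array(pts,np.float32))*16).astype(np.int32),1,shift=4)
def render(cm,x,y,a):
    m=np.zeros((400,640),np.uint8);d=np.array([np.cos(a),np.sin(a),0]);o=np.array([x,y,0])
    ring=[proj(cm,o+[.05*np.cos(t),.05*np.sin(t),z]) for z in(0,.014) for t in np.linspace(0,6.283,40)]
    cv2.fillConvexPoly(m,np.round(cv2.convexHull(np.array(ring,np.float32))*16).astype(np.int32),1,shift=4)
    Z=np.array([0,0,1.])
    cap(m,cm,o,o+.2*Z,.008);cap(m,cm,o+.2*Z,o+.08*d+.194*Z,.004);cap(m,cm,o+.087*d+.194*Z,o+.1*d+.208*Z,.004)
    return m>0
L=[]
for n in("top","side"):
    c=cam(n);best=None
    for o in r.outline_of("hook_stand",n):
        u=proj(c,[.452,-.325,.05])
        if abs(o["bbox"][0]-u[0])<25 and abs(o["bbox"][1]-u[1])<25: best=o;break
    print(n,best and (best["score"],best["bbox"]))
    if best: L.append((c,np.array(best["mask"])))
x0=np.array([.449,-.339,np.radians(77)])
for sel in [L]+[[l] for l in L]:
    def cost(p): return sum(1-(m&render(c,*p)).sum()/(m|render(c,*p)).sum() for c,m in sel)
    o=minimize(cost,x0,method="Nelder-Mead",options=dict(initial_simplex=x0+np.array([[0,0,0],[.01,0,0],[0,.01,0],[0,0,.2]])))
    print(o.x[:2],np.degrees(o.x[2]),o.fun)
E
python3 st.py
python3 - <<'E'
# line fit of dark hook bar in top image: centroid of dark pixels per column
from h import *
import pickle
T=pickle.load(open("top0.pkl","rb"));g=cv2.cvtColor(T["img"],cv2.COLOR_RGB2GRAY).astype(float)
P=[]
for u in range(306,322):
    col=g[228:252,u];w=np.clip(np.median(col)-20-col,0,None);
    if w.sum()>0: P.append((u,228+(w*np.arange(24)).sum()/w.sum()))
P=np.array(P);print(np.round(P[:,1],1))
X=np.array([onz(T,u,v,.198) for u,v in P]);k=np.polyfit(X[:,1],X[:,0],1);print("dir deg",90-np.degrees(np.arctan(k[0])),"x at y=-.339:",np.polyval(k,-.339),"y range",X[:,1].min(),X[:,1].max())
E
```

```text
top (0.7, [327.8, 251.8, 51.2, 34.4])
side (0.58, [365.6, 206.2, 11.8, 9.3])
[ 0.4518 -0.3401] 78.67209214863686 0.9694982613015399
[ 0.4507 -0.3399] 77.242217661012 0.08461538461538465
[ 0.4539 -0.3403] 80.19288941156746 0.8717948717948718
[238.4 238.8 239.1 239.3 239.7 239.9 240.  240.2 240.4 240.7 240.9 241.
 241.3 241.4 241.6 241.9]
dir deg 77.19993166315862 x at y=-.339: 0.45177854166864817 y range -0.2847632928593426 -0.24468869556824935
```

Stand foot is at (0.451, -0.340) with the hook direction at 77.2° (IoU 0.92 in the top view). Pre-approach point 145 mm out: (0.483, -0.199).

```bash
python3 go.py 0.483 -0.1986 0.30 -102.8
python3 -m pendant '[[-0.006,-0.02,0,0],[-0.01,-0.028,0,0],[-0.012,-0.034,0,0],[-0.012,-0.034,0,0],[-0.012,-0.034,0,0],[-0.012,-0.034,0,0],[-0.012,-0.034,0,0],[-0.012,-0.034,0,0]]'
python3 -m pendant '[[-0.012,-0.034,0,0],[-0.012,-0.034,0,0],[-0.01,-0.028,0,0],[-0.006,-0.018,0,0],[0,0,0,0.06],[0,0,0,0.1],[0,0,0,0.1],[0,0,0,0.1]]'
python3 go.py 0.483 -0.1986 0.30 -102.8
```

```text
t 16.3333 pos [0.54   0.2009 0.3125] yaw_y 61.02072891999575 tilt [-0.0001 -0.     -1.    ] w 0.013784448863491174 j [-0.8651  0.1957  0.5114  1.4536 -0.0955  1.5172  0.7082]
shift now [-0.1437 -0.3771  0.0125] turn rad 2.8592111026710203 or -0.28238155091877293
shift after turn [0.0329 0.4023 0.0125]
time: 17.0
ee_pos: [0.4943, -0.0639, 0.3127]
eef_rot: [0.25, 0.968, 0.0, 0.0]
ft_force: [-0.1, 0.2, -1.4]
width: 0.0135
grip_force: 29.9
time: 17.67
ee_pos: [0.4746, -0.1814, 0.3127]
eef_rot: [0.422, 0.907, 0.0, 0.0]
ft_force: [0.3, -0.5, -2.2]
width: 0.0135
grip_force: 29.9
t 17.6667 pos [ 0.4746 -0.1814  0.3127] yaw_y 40.08539434944885 tilt [ 0.0003  0.0003 -1.    ] w 0.013491481362601615 j [-0.5314  0.0058  0.8242  1.6333 -0.0046  1.5041  0.9927]
shift now [-0.0185 -0.0046  0.0127] turn rad 2.493820584408384 or -0.6477720691814094
shift after turn [0.012  0.0149 0.0127]
```

```bash
python3 -m pendant '[[0,0,0,0.12],[0,0,0,0.12],[0,0,0,0.12],[0,0,0,0.12],[0,0,0,0.12],[0,0,0,0.12],[0,0,0,0.12],[0,0,0,0.12]]'
python3 -m pendant '[[0,0,0,0.12],[0,0,0,0.12],[0,0,0,0.12],[0,0,0,0.12],[0,0,0,0.12],[0,0,0,0.12],[0,0,0,0.12],[0,0,0,0.12]]'
python3 -m pendant '[[0,0,0,0.12],[0,0,0,0.12],[0,0,0,0.1],[0,0,0,0.1],[0,0,0,0.08],[0,0,0,0],[0,0,0,0]]'
python3 go.py 0.483 -0.1986 0.2246 -102.8
```

```text
time: 18.33
ee_pos: [0.4746, -0.1813, 0.3127]
eef_rot: [0.793, 0.609, 0.0, -0.0]
ft_force: [-0.1, -0.0, -2.2]
width: 0.0138
grip_force: 29.9
time: 19.0
ee_pos: [0.4746, -0.1813, 0.3127]
eef_rot: [0.985, 0.174, 0.0, -0.0]
ft_force: [-0.6, 0.3, -3.0]
width: 0.0139
grip_force: 29.9
time: 19.58
ee_pos: [0.4746, -0.1813, 0.3126]
eef_rot: [0.997, -0.081, 0.0, -0.0]
ft_force: [-0.1, 0.6, -1.5]
width: 0.0138
grip_force: 29.9
t 19.5833 pos [ 0.4746 -0.1813  0.3126] yaw_y -99.26259504117961 tilt [ 0.0002  0.0002 -1.    ] w 0.013751127958856503 j [-0.5419  0.0054  0.8343  1.6337 -0.0043  1.5041 -1.4397]
shift now [0.011  0.0158 0.088 ] turn rad 0.06173936350779021 or -3.079853290082003
shift after turn [0.012 0.015 0.088]
```

```bash
python3 -m pendant '[[0,0,0,0.0617],[0.006,0.0075,0.02,0],[0.006,0.0075,0.03,0],[0,0,0.03,0],[0,0,0.008,0],[0,0,0,0],[0,0,0,0],[0,0,0,0]]'
python3 go.py 0.483 -0.1986 0.2246 -102.8
cat > gf.py <<'E'
from h import *
from scipy.optimize import minimize
import sys
np.set_printoptions(precision=4,suppress=True)
def render(cm,x,y,z,a,roll=0):
    Rm=R.from_euler("zx",[a,roll]).as_matrix();m=np.zeros((400,640),np.uint8)
    for x0,x1,w,z0,z1 in((-.007,.007,.032,-.062,.062),(-.026,-.007,.032,-.062,-.048),(.007,.033,.020,-.062,-.048)):
        b=np.array([[i,j,k] for i in(x0,x1) for j in(-w,w) for k in(z0,z1)])@Rm.T+[x,y,z]
        cv2.fillConvexPoly(m,np.round(cv2.convexHull(np.array([proj(cm,p) for p in b],np.float32))*16).astype(np.int32),1,shift=4)
    return m>0
x0=np.array(list(map(float,sys.argv[1:4]))+[np.radians(float(sys.argv[4]))])
for n in("top","side","wrist"):
    c=cam(n);e=render(c,*x0);ys,xs=np.nonzero(e);print(n,"model",[(xs.min()+xs.max())/2,(ys.min()+ys.max())/2,np.ptp(xs),np.ptp(ys)] if len(xs) else None)
    for o in r.outline_of("gauge_center",n):
        m=np.array(o["mask"]);print("  ",round(o["score"],2),np.round(o["bbox"],1),"IoU",round((m&e).sum()/(m|e).sum(),2),"mask in model",round((m&e).sum()/m.sum(),2))
E
python3 gf.py 0.483 -0.1986 0.196 -102.8
```

```text
time: 20.25
ee_pos: [0.4839, -0.1986, 0.2264]
eef_rot: [0.994, -0.112, 0.001, -0.0]
ft_force: [-0.3, 0.7, -1.7]
width: 0.0139
grip_force: 29.9
t 20.25 pos [ 0.4839 -0.1986  0.2264] yaw_y -102.87909052485197 tilt [ 0.0023 -0.0002 -1.    ] w 0.0138652993277665 j [-0.4968  0.1036  0.8664  1.748  -0.082   1.325  -1.4087]
shift now [-0.0009  0.0002  0.0018] turn rad -0.0013803900657974129 or 3.1402122635239964
shift after turn [-0.0009  0.0002  0.0018]
top model [np.float64(291.5), np.float64(234.5), np.int64(25), np.int64(29)]
side model [np.float64(337.0), np.float64(224.5), np.int64(24), np.int64(41)]
   0.88 [334.8 228.2  23.2  31.9] IoU 0.71 mask in model 1.0
wrist model [np.float64(330.5), np.float64(248.5), np.int64(81), np.int64(175)]
   0.8 [330.6 237.8  76.1 160.8] IoU 0.74 mask in model 0.97
   0.46 [489.8 185.1 179.8 112.7] IoU 0.0 mask in model 0.0
```

The gauge is where the model expects it. I'll move in level over the hook tip in small steps.

```bash
python3 -m pendant '[[-0.0005,0.006,0.001,0],[0,0.008,0,0],[0,0.008,0,0],[0,0.008,0,0],[0,0.006,0,0],[0,0.004,0,0],[0,0,0,0]]'
python3 -m pendant '[[0,0.006,0,0],[0,0.007,0,0],[0,0.007,0,0],[0,0,0,0]]'
```

```text
time: 21.13
ee_pos: [0.4731, -0.2388, 0.2236]
eef_rot: [0.994, -0.114, -0.0, 0.0]
ft_force: [0.2, -0.4, -2.2]
width: 0.0134
grip_force: 29.9
time: 21.47
ee_pos: [0.4684, -0.2587, 0.2237]
eef_rot: [0.994, -0.114, 0.0, 0.0]
ft_force: [0.5, -1.5, -1.9]
width: 0.0138
grip_force: 29.9
```

```bash
python3 go.py 0.4652 -0.2766 0.2246 -102.8; python3 gf.py 0.469 -0.2588 0.196 -102.8
```

```text
t 21.4667 pos [ 0.4684 -0.2587  0.2237] yaw_y -103.05357761376526 tilt [-0.     -0.0007 -1.    ] w 0.013758017202321565 j [-0.3982  0.1552  0.9137  1.7225 -0.1259  1.3253 -1.2583]
shift now [ 0.0009  0.0181 -0.0009] turn rad -0.004425764269554265 or 3.1371668893202385
shift after turn [ 0.0008  0.0181 -0.0009]
top model [np.float64(312.5), np.float64(239.5), np.int64(25), np.int64(29)]
side model [np.float64(352.0), np.float64(215.5), np.int64(24), np.int64(41)]
   0.83 [351.1 221.4  23.4  30.1] IoU 0.65 mask in model 1.0
wrist model [np.float64(333.5), np.float64(249.0), np.int64(81), np.int64(178)]
   0.84 [329.6 239.1  79.9 160.6] IoU 0.63 mask in model 0.93
```

```bash
python3 -m pendant '[[0.0009,0.006,0,0],[0,0.006,0,0],[0,0.006,0,0],[0,0,0,0],[0,0,0.004,0],[0,0,0.004,0],[0,0,0,0],[0,0,0,0]]'
python3 -m pendant '[[0,0,0.003,0],[0,0,0.002,0],[0,0,0,0]]'
python3 -m pendant '[[0,0,0.002,0],[0,0,0,0],[0,0,0,0]]'
```

```text
time: 22.43
ee_pos: [0.4658, -0.2743, 0.2151]
eef_rot: [0.994, -0.113, -0.0, -0.0]
ft_force: [0.2, 0.1, -2.8]
width: 0.0139
grip_force: 29.9
time: 22.68
ee_pos: [0.4658, -0.2744, 0.2101]
eef_rot: [0.994, -0.113, -0.0, -0.0]
ft_force: [0.4, 0.2, -2.0]
width: 0.0139
grip_force: 29.9
time: 22.93
ee_pos: [0.4659, -0.2746, 0.2085]
eef_rot: [0.994, -0.113, -0.0, -0.0]
ft_force: [0.5, -0.2, -1.7]
width: 0.0141
grip_force: 29.9
```

Eye estimated at z ≈ 0.202. Continuing in 1 mm steps until the hook takes the weight.

```bash
python3 -m pendant '[[0,0,0.0015,0],[0,0,0,0],[0,0,0,0]]'
python3 -m pendant '[[0,0,0.0015,0],[0,0,0,0],[0,0,0,0]]'
```

```text
time: 23.18
ee_pos: [0.4659, -0.2746, 0.207]
eef_rot: [0.994, -0.113, -0.0, -0.0]
ft_force: [-0.2, -0.5, -2.4]
width: 0.0136
grip_force: 29.9
time: 23.43
ee_pos: [0.4663, -0.2748, 0.2064]
eef_rot: [0.994, -0.113, 0.0, -0.0]
ft_force: [-2.6, 2.2, 6.1]
width: 0.0136
grip_force: 29.9
```

Contact: the force changed by about +8 N at an eye height of about 0.200. Releasing gently with a small opening, then straight up.

```bash
python3 -m pendant '[[0,0,-0.0008,0],[0,0,0,0],[0,0,0,0]]'
python3 -m pendant '[[0,0,0,0],[0,0,0,0],[0,0,0,0],[0,0,0,0],[0,0,0,0]]' 0.33
python3 -m pendant '[[0,0,0,0],[0,0,0,0]]'
python3 gf.py 0.4655 -0.2745 0.178 -102.8
```

```text
time: 23.68
ee_pos: [0.4661, -0.2747, 0.2065]
eef_rot: [0.994, -0.113, 0.0, 0.0]
ft_force: [-0.7, 0.5, 1.5]
width: 0.0139
grip_force: 29.9
time: 24.1
ee_pos: [0.4659, -0.2747, 0.2063]
eef_rot: [0.994, -0.113, -0.0, -0.0]
ft_force: [-0.3, 0.9, 1.2]
width: 0.0278
grip_force: 0.0
time: 24.27
ee_pos: [0.4659, -0.2747, 0.2064]
eef_rot: [0.994, -0.113, -0.0, -0.0]
ft_force: [-0.0, 0.3, 0.2]
width: 0.0286
grip_force: 0.0
top model [np.float64(318.0), np.float64(241.0), np.int64(24), np.int64(28)]
side model [np.float64(355.5), np.float64(216.5), np.int64(23), np.int64(41)]
   0.75 [354.1 220.6  25.5  28.3] IoU 0.64 mask in model 0.99
wrist model [np.float64(330.5), np.float64(249.5), np.int64(81), np.int64(177)]
   0.89 [338.1 239.4  76.2 151.9] IoU 0.61 mask in model 0.91
   0.71 [352.2 189.2 192.1 120.6] IoU 0.02 mask in model 0.04
```

Still hanging. Lifting clear and moving away.

```bash
python3 -m pendant '[[0,0,-0.005,0],[0,0,-0.01,0],[0,0,-0.015,0],[0,0,-0.02,0],[0,0,-0.03,0],[0,0,-0.03,0],[0,0,-0.03,0],[0,0,-0.02,0]]'
python3 -m pendant '[[0,-0.03,0,0],[0,-0.04,0,0],[0,-0.04,0,0],[0,-0.04,0,0],[0,-0.04,0,0],[0,-0.04,0,0],[0,-0.03,0,0],[0,0,0,0]]'
python3 -m pendant '[[0,0,0,0],[0,0,0,0],[0,0,0,0],[0,0,0,0],[0,0,0,0],[0,0,0,0],[0,0,0,0],[0,0,0,0]]'
cat >> gf.py <<'E'
L=[]
for n in("top","side"):
    c=cam(n)
    for o in r.outline_of("gauge_center",n):
        e=render(c,*x0);m=np.array(o["mask"])
        if (m&e).sum()/(m|e).sum()>.2: L.append((c,m));break
def cost(p): return sum(1-(m&render(c,*p)).sum()/(m|render(c,*p)).sum() for c,m in L)
p0=np.r_[x0,0]
o=minimize(cost,p0,method="Nelder-Mead",options=dict(initial_simplex=p0+np.vstack([np.zeros(5),np.diag([.01,.01,.008,.2,.15])])))
print(len(L),"fit",o.x[:3],np.degrees(o.x[3:]),o.fun)
d=o.x[:2]-[.4508,-.340];u=np.array([np.cos(np.radians(77.2)),np.sin(np.radians(77.2))]);print("along",d@u,"side",d@[-u[1],u[0]],"eye z",o.x[2]+.022)
E
python3 gf.py 0.4655 -0.2745 0.178 -102.8
```

```text
time: 25.23
ee_pos: [0.4661, -0.2751, 0.3702]
eef_rot: [0.994, -0.113, 0.002, 0.0]
ft_force: [0.4, -0.2, 0.0]
width: 0.0286
grip_force: 0.0
time: 25.9
ee_pos: [0.525, -0.0136, 0.3665]
eef_rot: [0.994, -0.108, -0.0, -0.0]
ft_force: [0.4, 0.4, -0.9]
width: 0.0287
grip_force: 0.0
time: 26.57
ee_pos: [0.5241, -0.0215, 0.3664]
eef_rot: [0.994, -0.113, -0.0, -0.0]
ft_force: [0.2, 0.1, 0.3]
width: 0.0287
grip_force: 0.0
top model [np.float64(318.0), np.float64(241.0), np.int64(24), np.int64(28)]
   0.82 [320.8 241.6  21.4  30. ] IoU 0.64 mask in model 0.88
side model [np.float64(355.5), np.float64(216.5), np.int64(23), np.int64(41)]
   0.77 [355.8 216.3  21.3  36.4] IoU 0.76 mask in model 0.98
wrist model [np.float64(573.0), np.float64(184.0), np.int64(124), np.int64(84)]
   0.77 [574.2 183.9 109.1  79.7] IoU 0.82 mask in model 0.98
2 fit [ 0.4648 -0.2742  0.1802] [-107.2673   -5.9026] 0.4679515843034461
along 0.06724897826737854 side 0.0009342348033356238 eye z 0.20217468158083376
```

Run:
```python
from h import *
a=cam("wrist")["img"].astype(int)
for i in range(6): b=cam("wrist")["img"].astype(int)
d=np.abs(a-b).max(2)[120:250,500:640];print("changed px",(d>40).sum())
for t in("glue_jar","offcut"):
    for n in("top","side"):
        cam(n);print(t,n,[np.round(o["bbox"]) for o in r.outline_of(t,n)[:1]])
if (d>40).sum()<60: print(r.close_job())
```

```text
changed px 0
glue_jar top [array([315., 185.,  23.,  18.])]
glue_jar side [array([313., 209.,  19.,  29.])]
offcut top [array([288., 208.,  15.,  41.])]
offcut side [array([312., 242.,  34.,  30.])]
the job is handed in; nothing more can be done
None
```

I pulled the drawer open, hung the gauge by its eye on the left stand's hook with its graduated face outward, and handed the job in; last check: gauge upright, still, about 67 mm from the post, jar and offcut unmoved (judge's verdict not shown).

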